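# Shut the air valve under the sliding cover of a cobbler's bench

## Task

Shut off the air to the sole press: push the cover of the grey air box fully aside along its track, towards the closed half of the box, to uncover the two valve handles, then push the round-ended handle a quarter turn clockwise until it is fully shut, straight across its pipe. Do it all by pushing: never lift the cover out of its track. Leave the square-ended handle as it stands and the jar, tin and brush where they are.

Things in the scene. Friction and masses are not known exactly. Their poses are not given: they have to be found in the camera images.
- airbox: Grey steel box fixed on the bench, 180 mm (x) by 503 mm (y, from -128 to +375), yaw varies. Origin on its underside below the centre of the open valve well; z up. Well inside: x -66 to 66, y -112 to 112 mm, floor z 8, rim z 72 mm. From y 112 to 375 mm the box is closed, its top flush with the rim: the cover slides onto it.
- track_stop (a point): Middle of the stop's inner face, at y +365 mm in the box's frame, where the fully open cover ends up. Stop top at z 80 mm. The track's rails run along the box's y at x 78 to 90 mm on both sides, tops at z 80; a lip at y -128 to -120 mm has its top at z 79.
- cover: Loose steel cover lying in the track, about 0.6 kg (varies): plate 150 mm (x) by 236 mm (y), 4 mm thick. Origin: centre of its underside, at z 72; axes as the box's, within 3 mm of play each side. Closed: 0 to 12 mm along the box's y; fully aside, against the stop: 247 mm. Drags with dry friction, about 2 to 10 N; stays where left.
- cover_push (a point): Top middle of the upright end face to push on, at y -95 mm in the cover's frame, 24 mm above its underside: the end of the raised flat panel on the plate, 110 mm (x) by 190 mm (y), 20 mm high. In front of this face lie 23 mm of bare plate.
- round_handle (a joint): Angle (rad) of the round-ended steel handle: 0 to 0.25 at the start (open, pointing to the box's -x along its pipe), grows clockwise from above, stop at 1.571 (shut, pointing to the box's +y). Dry friction 0.12 N m; stays where left. Level bar 12 mm wide, 65 mm long from the pivot, its end a disc 24 mm across centred 53 mm from the pivot. Lies 44 to 56 mm above the bench.
- round_pivot (a point): Turning axis of the round-ended handle at its mid-height, 50 mm above the bench. In the box's frame at x 20 mm and y either -55 or +40 mm: the two valves change places. Below each handle are a brass pipe along the box's x, top 35 mm above the bench, and a valve body 34 by 26 mm, top 39 mm.
- round_end (a point): Centre of the top of the round-ended handle's disc, 53 mm from the pivot, 56 mm above the bench.
- square_handle (a joint): Angle of the other handle, the same but a plain bar 12 mm wide and 65 mm long with a square end; same meaning of values, 0 to 0.25 at the start. To be left alone.
- square_pivot (a point): Pivot of the square-ended handle, as round_pivot, in the other of the two places.
- square_end (a point): Point on top of the square-ended handle, 53 mm from its pivot, 56 mm above the bench.
- glue_jar: Amber glass jar with black cap, diameter 60 mm, height 80 mm, loose on the bench beyond the box; origin under its centre. To be left alone.
- polish_tin: Round polish tin, diameter 78 mm, height 28 mm, loose on the bench beyond the box; origin under its centre. To be left alone.
- shoe_brush: Shoe brush with wooden back, 130 by 45 mm, 44 mm high, loose on the bench beside the well end of the box; origin under its centre. To be left alone.

How it is judged:
On the way, in this order (a step that is already met when the one before it is completed fails the run):
1. the cover is pushed fully aside, within 22 mm of its stop (y of cover in the frame of airbox above 0.225 m), for 0.2 s.
2. the round-ended handle is pushed shut (value of joint round_handle above 1.45 rad), for 0.2 s.
At the end, for the whole second after the job is handed in: The cover lies flat and still in its track, at most 22 mm short of its stop; the round-ended handle is beyond 1.45 rad (stop 1.571); the square-ended handle's end is within 12 mm, and jar, tin and brush upright within 20 mm, of where they were (y of cover in the frame of airbox above 0.225 m and z of cover in the frame of airbox between 0.068 and 0.077 m and angle between cover's own z axis and vertical below 0.05 rad and linear speed of cover below 0.01 m/s and value of joint round_handle above 1.45 rad and distance of square_end from where it was at the start of the episode below 0.012 m and distance of each of glue_jar, polish_tin, shoe_brush from where it was at the start of the episode below 0.02 m and angle between each of glue_jar, polish_tin, shoe_brush's own z axis and vertical below 0.15 rad); the robot touches nothing.
It fails at once if the cover is lifted more than 8 mm or tipped out of its track (z of cover in the frame of airbox above 0.08 m or angle between cover's own z axis and vertical above 0.1 rad).
It fails at once if the square-ended handle is moved by 12 mm or more at its end (distance of square_end from where it was at the start of the episode above 0.012 m).
It fails at once if the jar, tin or brush is moved by more than 20 mm, lifted or tipped (distance of any of glue_jar, polish_tin, shoe_brush from where it was at the start of the episode above 0.02 m or angle between any of glue_jar, polish_tin, shoe_brush's own z axis and vertical above 0.15 rad).
It also fails if it takes over 48 s, if anything falls off the work surface, if the arm or the gripper's body presses on something with over 40 N, if the wrist force passes 120 N, or if a joint passes its speed limit or range.

## Robot

A 7-joint arm with a two-finger parallel gripper is mounted at the origin on the work surface. World frame = base frame: x ahead of the robot, y to its left, z up, the work surface at z = 0. Lengths are in m, angles in rad, forces in N, time in s.
With the tool pointing down it reaches from about 0.425 to 0.925 m from the base axis. Payload 6.8 kg.
Tool frame: the origin (TCP) lies midway between the tips of the shut fingers; the grasp point (between the pads) lies 19 mm behind it; z points along the fingers, y is the line along which they close (so a half turn about z gives the same grasp; the last joint's range is limited). The gripper opens to 85 mm and grips with 20 to 120 N. Pads are 22 mm wide; open, the fingers measure 114 mm over their backs; the gripper's body (76 mm by 85 mm) begins 54 mm behind the grasp point. The pads swing forward as they close: fully open they stand 13 mm farther back than shut.
Start: joints at [-0.108, 0.477, 0.022, 1.555, -0.011, 1.109, -0.083], TCP at [0.675, 0, 0.231] pointing down, gripper open.
Joint ranges: [-2.96, 2.96], [-0.34, 2.1], [-1.41, 1.46], [0.24, 2.44], [-1.37, 4.51], [0.17, 1.92], [-2.96, 2.96]. Speed limits (rad/s): [2.39, 2.39, 3.14, 3.14, 3.14, 3.14, 3.14].

## Interface

Orientations are given as a rotation vector (axis times angle).
In Python, from bench import r gives the robot as it stands.
- The arm moves only by the tool servo_tool, never from a script. Its arguments are lists of equal length, an entry for each row: "turn": the turn, a rotation vector about the world's x, y, z in units of 5 degrees (1.0 is 5 degrees), a list of three; "slide": the shift along the world's x, y, z in units of 30 mm (1.0 is 30 mm), a list of three; "hand": the opening, from 0 (shut) to 1 (fully open). In form: {"turn": [[rx, ry, rz], ...], "slide": [[dx, dy, dz], ...], "hand": [hand, ...]}. A call has 1 to 8 rows; each row is the pose to reach, as a shift and turn from the pose commanded when the call began; what a row does not reach only later rows make up. A row lasts 1/8 s, in which the tool goes at most 62.5 mm and 10.7 degrees, less where a joint would pass 70% of its speed; a pose out of reach is approached as far as the arm can. A call with a gripper value outside its range is refused whole. The fingers move at their own pace and stop on an object; "squeeze" is the grip in N (left out, the last holds). Time passes only in rows, so rows that repeat a pose let the fingers close. It gives the time, the measured TCP pose, the force, the opening and the grip force at its end, in the units of the state.
- r.get_obs(): the state, without advancing time (a new reading comes with each control period).
- r.grab_frame(name): name is "scene" or "side" or "wrist"; returns (picture, depth): 384x512x3 uint8, red, green, blue; 384x512 float32, m along the optical axis (not along the pixel's ray), 0 where there is no reading.
- r.get_calibration(name): a dict with "fovy" (degrees; the focal length in pixels is half the picture's height over the tangent of half this angle, whatever the lens; pixels are square), "cx", "cy" (the principal point, pixels), "R" (3x3) and "t" (3): a world point X has camera coordinates R X + t. Camera axes: x right, y down, z forward; pixel columns grow to the right and rows downward; lengths in m; the calibration is good to about 2 mm. A picture is of the moment at which its call begins: read the wrist's pose just before it. get_calibration takes no time and is no camera call; for the wrist camera it gives the pose at the moment of the call.
- r.hand_in(): hands the job in; it is judged then, once.
The state is a dict: "clock": time; "joints": joint angles; "qvel": joint speeds; "tau": joint torques, N m; "tcp_pos": TCP position; "orientation": TCP orientation; "contact_force": force on the tool from outside, world axes, zero at the start; "moment": the same for the moment, N m; "grip_width": finger opening in m; "gripper_force": force on a finger pad.
Only numpy, scipy, OpenCV 4.12 (cv2) and the standard library are available. Lean on these libraries where they do the work, as an engineer would, in place of code of your own. Each camera call takes 0.05 s, during which the arm holds its last target. There are 200 camera calls.

## Working session

There is one attempt and no reset: what is moved stays moved. The work goes in short steps, Python scripts to look and compute and a tool call to move; the robot and the scene stay as the last step left them, time stands still between calls to the robot, and variables do not carry over. Pictures are saved under pics/ and viewed, at most 10 in all, crops included, and the job is handed in when it is done.

Besides the shell and the picture viewer there is one more tool, called after "Emit:" by a JSON object that holds its "op" and its "data", one argument or row to a line. servo_tool: Moves the arm, as the interface text tells. Its arguments: {"type":"object","properties":{"turn":{"type":"array"},"slide":{"type":"array"},"hand":{"type":"array"},"squeeze":{"type":"number"}},"required":["turn","slide","hand"]}

```bash
mkdir -p pics; cat > h.py <<'E'
import numpy as np, cv2
from bench import r
def save(n,img): cv2.imwrite(f'pics/{n}.png',cv2.cvtColor(img,cv2.COLOR_RGB2BGR))
def cal(n):
    c=r.get_calibration(n); f=192/np.tan(np.radians(c['fovy'])/2); return c,f
def world(c,f,uv,d):
    uv=np.atleast_2d(uv).astype(float); d=np.broadcast_to(d,len(uv))
    P=np.c_[(uv[:,0]-c['cx'])/f*d,(uv[:,1]-c['cy'])/f*d,d]
    return (P-c['t'])@np.array(c['R'])
def onplane(c,f,uv,z):
    o=-np.array(c['R']).T@np.array(c['t']); p=world(c,f,uv,1.0); v=p-o
    return o+v*((z-o[2])/v[:,2])[:,None]
E
python3 - <<'E'
from h import *
a,b=r.grab_frame('scene'); save('scene',a); np.save('sd.npy',b)
a2,b2=r.grab_frame('side'); save('side',a2); np.save('sided.npy',b2)
for n in('scene','side'):
    c,f=cal(n); print(n,f,c['cx'],c['cy'],-np.array(c['R']).T@c['t'])
o=r.get_obs();print(o['tcp_pos'],o['orientation'],o['clock'])
E
```

```text
scene 358.8662737587171 254.80929729325314 193.55621144947924 [ 1.04788487 -0.13311421  0.72291885]
side 358.08232018561847 252.26909022623627 187.52613382990563 [ 0.21864466 -0.54165518  0.75950086]
[6.74472328e-01 3.35820208e-05 2.30424358e-01] [-2.22058933e+00 -2.22072132e+00  1.93711861e-03] 0.1
```

View pics/scene.png

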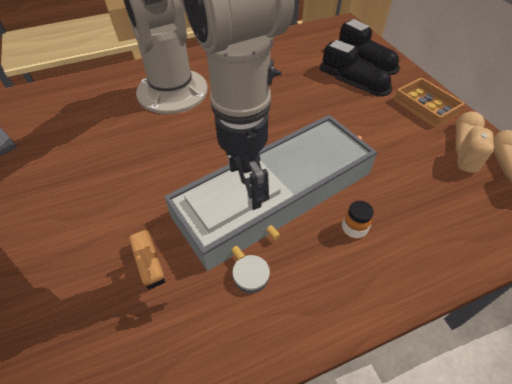

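View pics/side.png

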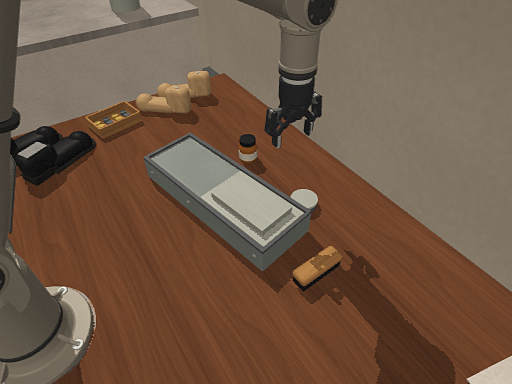

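The scene view shows the box with its well end at left (171–208, 196–248) and the closed end at right (338–375, 122–153). The side view has the whole box unoccluded: rim corners about (145,157), (187,137), (309,222), (265,265), with the brush by the well end at (318,267).

```bash
cat > m.py <<'E'
from h import *
im=cv2.cvtColor(cv2.imread('pics/side.png'),cv2.COLOR_BGR2RGB); d=np.load('sided.npy')
c,f=cal('side'); v,u=np.mgrid[:384,:512]; 
P=world(c,f,np.c_[u.ravel(),v.ravel()],d.ravel())
z=P[:,2].reshape(384,512)
def comp(lo,hi,box):
    m=((z>lo)&(z<hi)&(d>0)).astype(np.uint8); k=np.zeros_like(m); x0,y0,x1,y1=box; k[y0:y1,x0:x1]=1; m*=k
    n,l,s,_=cv2.connectedComponentsWithStats(m); i=1+np.argmax(s[1:,4]); return (l==i).ravel()
for nm,lo,hi in(('box',.066,.11),('panel',.089,.105)):
    q=comp(lo,hi,(135,125,320,275)); X=P[q]
    print(nm,q.sum(),np.median(X[:,2]),cv2.minAreaRect(X[:,:2].astype(np.float32)))
    print(cv2.boxPoints(cv2.minAreaRect(X[:,:2].astype(np.float32))))
for nm,b in(('brush',(285,240,350,295)),('tin',(285,185,322,215)),('jar',(235,130,260,163))):
    q=comp(.012,.12,b);X=P[q];print(nm,X[:,2].max(),cv2.minAreaRect(X[X[:,2]>X[:,2].max()-.012][:,:2].astype(np.float32)))
print(onplane(c,f,[(145,157),(187,137),(309,222),(265,250)],.08))
c,f=cal('scene');print(onplane(c,f,[(171,196),(207,250),(339,122),(375,153)],.08))
E
python3 m.py
```

```text
box 8665 0.07723870164830555 ((0.5336664915084839, 0.1309676617383957), (0.18459706008434296, 0.5076082348823547), 11.897359848022461)
[[ 0.39102665  0.36029148]
 [ 0.49567473 -0.13641255]
 [ 0.67630637 -0.09835616]
 [ 0.57165825  0.39834785]]
panel 2371 0.09608742390535324 ((0.5586521029472351, 0.010446563363075256), (0.11304537951946259, 0.1916111707687378), 12.21235179901123)
[[ 0.4831422   0.09212754]
 [ 0.5236748  -0.09514753]
 [ 0.634162   -0.07123441]
 [ 0.5936294   0.11604065]]
brush 0.04835467703708476 ((0.6030788421630859, -0.21247540414333344), (0.12969453632831573, 0.04442324489355087), 3.339207887649536)
tin 0.0978689760953156 ((0.6220036149024963, -0.06687930226325989), (0.03649713471531868, 0.015745433047413826), 53.199485778808594)
jar 0.08227006999703136 ((0.7054660320281982, 0.25630292296409607), (0.053746096789836884, 0.048285916447639465), 57.77547073364258)
[[ 0.39789208  0.35155162  0.08      ]
 [ 0.54827956  0.37313214  0.08      ]
 [ 0.64436177 -0.12441208  0.08      ]
 [ 0.50547588 -0.13388628  0.08      ]]
[[ 0.50423809 -0.11946497  0.08      ]
 [ 0.67034813 -0.08710517  0.08      ]
 [ 0.43374359  0.36553151  0.08      ]
 [ 0.57155616  0.38664806  0.08      ]]
```

Emit:
{"op": "servo_tool", "data": {
  "turn": [
    [0,0,1.2],
    [0,0,2.4],
    [0,0,2.4],
    [0,0,2.4],
    [0,0,2.4],
    [0,0,2.4],
    [0,0,2.4],
    [0,0,2.4]
  ],
  "slide": [
    [-0.8,-0.8,0],
    [-1.6,-1.7,0],
    [-2.4,-2.6,0],
    [-3.1,-3.3,0],
    [-3.1,-3.3,-1],
    [-3.1,-3.3,-2],
    [-3.1,-3.3,-3],
    [-3.1,-3.3,-3]
  ],
  "hand": [0,0,0,0,0,0,0,0]
}}

```text
clock: 1.1
tcp_pos: [0.5799, -0.0987, 0.1389]
orientation: [-1.974, -2.438, 0.005]
contact_force: [0.1, -0.1, 1.0]
grip_width: -0.0002
gripper_force: 0.0
```

```bash
python3 - <<'E'
from h import *
a,_=r.grab_frame('side'); b,_=r.grab_frame('wrist'); save('a1',np.hstack([cv2.resize(a[120:312,150:406],(400,300)),cv2.resize(b,(400,300))]))
o=r.get_obs();print(o['tcp_pos'],o['clock'],o['contact_force'])
E
```

```text
[ 0.58225549 -0.09900775  0.14181856] 1.2 [-0.6690757   0.22197492  0.63365649]
```

View pics/a1.png

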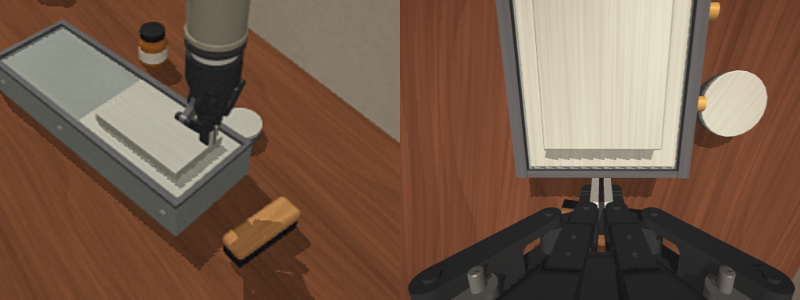

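The shut fingers hover by the cover's near end, and the wrist view shows the tool parallel to the box. The panel's near edge runs from about (545,149) to (660,149) in the crop. I'll turn that into a position.

```bash
python3 - <<'E'
from h import *
c,f=cal('wrist'); R=np.array([[.9785,.2062],[-.2062,.9785]]); O=np.array([.5591,.0101])
print(r.get_obs()['clock'])
for n,p,z in(('paneledge',[(186,191),(333,191)],.096),('rim',[(162,228),(370,228)],.079)):
    w=onplane(c,f,p,z); print(n,w,(w[:,:2]-O)@R.T)
print((r.get_obs()['tcp_pos'][:2]-O)@R.T)
E
```

```text
1.2
paneledge [[ 0.52684261 -0.09183033  0.096     ]
 [ 0.63142512 -0.06964038  0.096     ]] [[-0.05258189 -0.09308736]
 [ 0.05432766 -0.0929394 ]]
rim [[ 0.5081514  -0.13308393  0.079     ]
 [ 0.67618991 -0.09743309  0.079     ]] [[-0.07937773 -0.12959987]
 [ 0.09239915 -0.12936507]]
[ 0.00015963 -0.11153659]
```

Emit:
{"op": "servo_tool", "data": {
  "turn": [
    [0,0,0],
    [0,0,0],
    [0,0,0],
    [0,0,0],
    [0,0,0],
    [0,0,0],
    [0,0,0],
    [0,0,0]
  ],
  "slide": [
    [0,0,-0.6],
    [0,0,-1.2],
    [0,0,-1.9],
    [0,0,-1.9],
    [-0.03,0.15,-1.9],
    [-0.06,0.3,-1.9],
    [-0.1,0.5,-1.9],
    [-0.16,0.8,-1.9]
  ],
  "hand": [0,0,0,0,0,0,0,0]
}}

```text
clock: 2.2
tcp_pos: [0.5777, -0.0756, 0.085]
orientation: [1.977, 2.439, 0.0]
contact_force: [0.4, -4.9, 1.6]
grip_width: 0.0001
gripper_force: 2.1
```

Emit:
{"op": "servo_tool", "data": {
  "turn": [
    [0,0,0],
    [0,0,0],
    [0,0,0],
    [0,0,0],
    [0,0,0],
    [0,0,0],
    [0,0,0],
    [0,0,0]
  ],
  "slide": [
    [-0.12,0.6,0],
    [-0.25,1.2,0],
    [-0.38,1.8,0],
    [-0.5,2.4,0],
    [-0.63,3.0,0],
    [-0.76,3.6,0],
    [-0.88,4.2,0],
    [-1.0,4.8,0]
  ],
  "hand": [0,0,0,0,0,0,0,0]
}}

```text
clock: 3.2
tcp_pos: [0.5472, 0.0696, 0.0849]
orientation: [1.976, 2.441, 0.0]
contact_force: [1.1, -5.1, 5.7]
grip_width: 0.0
gripper_force: 3.0
```

Emit:
{"op": "servo_tool", "data": {
  "turn": [
    [0,0,0],
    [0,0,0],
    [0,0,0],
    [0,0,0],
    [0,0,0],
    [0,0,0],
    [0,0,0],
    [0,0,0]
  ],
  "slide": [
    [-0.1,0.5,0],
    [-0.2,1.0,0],
    [-0.28,1.4,0],
    [-0.36,1.75,0],
    [-0.42,2.0,0],
    [-0.46,2.2,0],
    [-0.48,2.3,0],
    [-0.48,2.3,0]
  ],
  "hand": [0,0,0,0,0,0,0,0]
}}

```text
clock: 4.2
tcp_pos: [0.5323, 0.1387, 0.0844]
orientation: [-1.976, -2.442, 0.0]
contact_force: [-0.5, -3.1, 2.3]
grip_width: -0.0001
gripper_force: 1.6
```

Emit:
{"op": "servo_tool", "data": {
  "turn": [
    [0,0,0],
    [0,0,0],
    [0,0,0],
    [0,0,0]
  ],
  "slide": [
    [-0.02,0.1,0],
    [-0.04,0.2,0],
    [-0.06,0.3,0],
    [-0.06,0.3,0]
  ],
  "hand": [0,0,0,0]
}}

```text
clock: 4.7
tcp_pos: [0.5307, 0.1472, 0.0843]
orientation: [-1.977, -2.441, 0.0]
contact_force: [0.1, -3.1, 3.0]
grip_width: 0.0
gripper_force: 1.9
```

Emit:
{"op": "servo_tool", "data": {
  "turn": [
    [0,0,0],
    [0,0,0],
    [0,0,0],
    [0,0,0],
    [0,0,0],
    [0,0,0],
    [0,0,0],
    [0,0,0]
  ],
  "slide": [
    [0.1,-0.5,0],
    [0.2,-1,0],
    [0.4,-2,1.5],
    [0.6,-3,3],
    [0.8,-4.5,4],
    [1.2,-6.3,4],
    [1.6,-7.5,4],
    [1.6,-7.5,4]
  ],
  "hand": [0,0,0,0,0,0,0,0]
}}

```text
clock: 5.7
tcp_pos: [0.5789, -0.083, 0.2041]
orientation: [1.985, 2.434, -0.002]
contact_force: [0.4, 1.1, -0.8]
grip_width: -0.0002
gripper_force: 0.0
```

```bash
python3 - <<'E'
from h import *
b,d=r.grab_frame('wrist'); save('w2',b); np.save('w2d.npy',d); c,f=cal('wrist'); np.savez('w2c.npz',R=c['R'],t=c['t'],cx=c['cx'],cy=c['cy'],f=f)
a,_=r.grab_frame('side'); save('s2',a)
o=r.get_obs();print(o['tcp_pos'],o['clock'],o['contact_force'])
E
```

```text
[ 0.57853265 -0.07835804  0.20384895] 5.8 [0.13238417 0.55753914 0.013385  ]
```

View pics/w2.png

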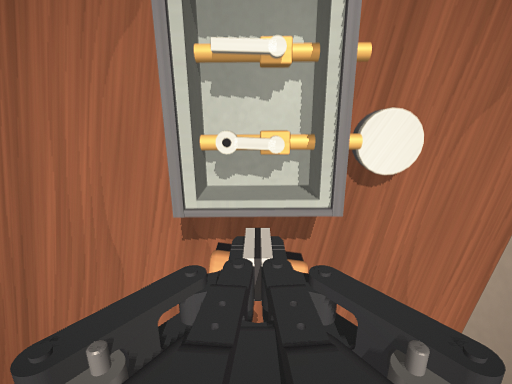

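View pics/s2.png

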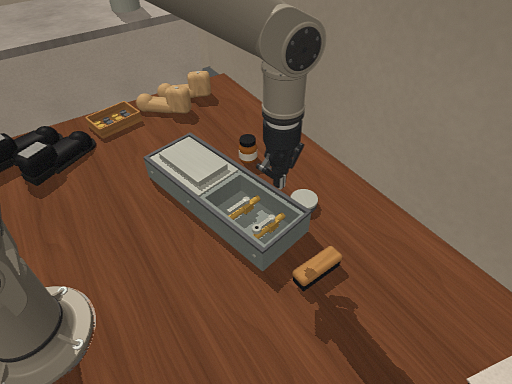

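The cover sits against the stop in the side view and the well is open. In the wrist view the round disc is at (227,142) with its pivot at (277,145), so it is the near valve. The square handle runs from (278,46) to (213,44).

```bash
python3 - <<'E'
from h import *
q=np.load('w2c.npz'); f=float(q['f']); R=np.array([[.9785,.2062],[-.2062,.9785]]); O=np.array([.5591,.0101])
for n,p in(('disc',(227,142)),('piv',(277,145)),('sqend',(213,44)),('sqpiv',(278,46))):
    w=onplane(q,f,[p],.056); print(n,w,(w[:,:2]-O)@R.T)
w=onplane(q,f,[(178,214),(342,214)],.08);print((w[:,:2]-O)@R.T)
# cover panel from side view
c,f=cal('side'); a,d=r.grab_frame('side'); v,u=np.mgrid[:384,:512]; P=world(c,f,np.c_[u.ravel(),v.ravel()],d.ravel())
m=((P[:,2]>.09)&(P[:,2]<.105)).reshape(384,512); m[:125]=0;m[215:]=0;m[:,:140]=0;m[:,238:]=0
X=P[m.ravel()]; ct,sz,_=cv2.minAreaRect(X[:,:2].astype(np.float32)); print((np.array(ct)-O)@R.T,sz)
E
```

```text
disc [[ 0.53700442 -0.04365245  0.056     ]] [[-0.03270428 -0.04804067]]
piv [[ 0.58987982 -0.03587021  0.056     ]] [[ 0.02063899 -0.05132865]]
sqend [[0.50751214 0.04586251 0.056     ]] [[-0.04310449  0.04563104]]
sqpiv [[0.56955822 0.05699453 0.056     ]] [[0.01990302 0.04372981]]
[[-0.08425966 -0.12064365]
 [ 0.08878046 -0.12101873]]
[-0.00185643  0.24368083] (0.11147896945476532, 0.1938256025314331)
```

The round-handle disc is in the near valve at about (-33, -52) mm in the box frame, and the cover is at y ≈ 0.244. I'll lower the tool behind the disc.

Emit:
{"op": "servo_tool", "data": {
  "turn": [
    [0,0,0],
    [0,0,0],
    [0,0,0],
    [0,0,0],
    [0,0,0],
    [0,0,0],
    [0,0,0],
    [0,0,0]
  ],
  "slide": [
    [-0.6,0.05,-0.5],
    [-1.07,0.1,-1.5],
    [-1.07,0.1,-2.5],
    [-1.07,0.1,-3.4],
    [-1.07,0.1,-4.2],
    [-1.07,0.1,-4.8],
    [-1.07,0.1,-5.3],
    [-1.07,0.1,-5.3]
  ],
  "hand": [0,0,0,0,0,0,0,0]
}}

```text
clock: 6.85
tcp_pos: [0.5463, -0.0746, 0.0444]
orientation: [-1.975, -2.441, 0.001]
contact_force: [0.1, -0.4, 0.4]
grip_width: 0.0002
gripper_force: 0.0
```

```bash
python3 - <<'E'
from h import *
o=r.get_obs();print(o['tcp_pos'],o['contact_force'],o['clock'])
a,_=r.grab_frame('side');b,_=r.grab_frame('wrist');save('a3',np.hstack([cv2.resize(a[150:300,180:380],(400,300),interpolation=cv2.INTER_CUBIC),cv2.resize(b,(400,300))]))
O=np.array([.5591,.0101]);X=np.array([.9785,.2062]);Y=np.array([-.2062,.9785])
p0=r.get_obs()['tcp_pos'][:2]; print((p0-O)@X,(p0-O)@Y)
for th,rho in((.1,23.3),(.35,26.5),(.6,29),(.785,29.8),(1.0,29.5),(1.25,28.3),(1.45,27),(1.571,25)):
    t=np.array([20-53*np.cos(th)-rho*np.sin(th),-55+53*np.sin(th)-rho*np.cos(th)])/1000
    print(th,np.round(t*1000),np.round((O+t[0]*X+t[1]*Y-p0)/.03,2))
E
```

```text
[ 0.54625479 -0.07456474  0.0444238 ] [ 0.05718942 -0.41963934  0.41433929] 6.85
-0.029094662798463525 -0.08081285648560309
0.1 [-35. -73.] [-0.25  0.22]
0.35 [-39. -62.] [-0.45  0.56]
0.6 [-40. -49.] [-0.58  0.96]
0.785 [-39. -39.] [-0.6   1.31]
1.0 [-33. -26.] [-0.52  1.75]
1.25 [-24. -14.] [-0.28  2.23]
1.45 [-13.  -6.] [0.   2.56]
1.571 [-5. -2.] [0.24 2.74]
```

View pics/a3.png

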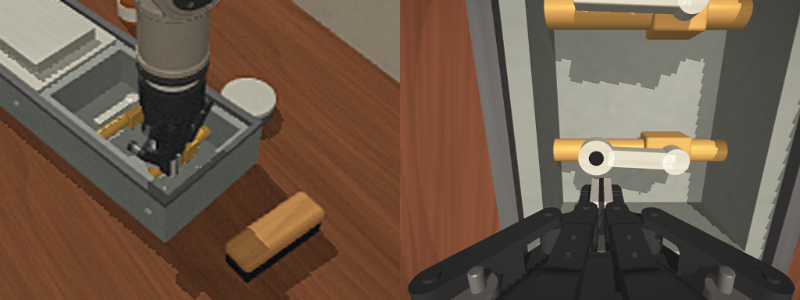

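The side crop shows the fingers inside the well. The wrist half shows the fingertips at (600,190), just behind the disc at (596,158). I'll push along the arc.

Emit:
{"op": "servo_tool", "data": {
  "turn": [
    [0,0,0],
    [0,0,0],
    [0,0,0],
    [0,0,0],
    [0,0,0],
    [0,0,0],
    [0,0,0],
    [0,0,0]
  ],
  "slide": [
    [-0.18,0.23,0],
    [-0.22,0.4,0],
    [-0.26,0.6,0],
    [-0.3,0.8,0],
    [-0.35,1.02,0],
    [-0.4,1.2,0],
    [-0.42,1.35,0],
    [-0.42,1.35,0]
  ],
  "hand": [0,0,0,0,0,0,0,0]
}}

```text
clock: 7.95
tcp_pos: [0.5333, -0.0336, 0.0448]
orientation: [-1.975, -2.441, 0.001]
contact_force: [0.6, -0.8, 0.3]
grip_width: 0.0001
gripper_force: 0.3
```

Emit:
{"op": "servo_tool", "data": {
  "turn": [
    [0,0,0],
    [0,0,0],
    [0,0,0],
    [0,0,0],
    [0,0,0],
    [0,0,0],
    [0,0,0],
    [0,0,0]
  ],
  "slide": [
    [-0.04,0.2,0],
    [-0.08,0.42,0],
    [0.03,0.65,0],
    [0.14,0.88,0],
    [0.28,1.05,0],
    [0.42,1.21,0],
    [0.58,1.34,0],
    [0.58,1.34,0]
  ],
  "hand": [0,0,0,0,0,0,0,0]
}}

```text
clock: 8.95
tcp_pos: [0.5523, 0.0064, 0.0453]
orientation: [1.976, 2.442, 0.001]
contact_force: [-0.7, -0.1, -1.2]
grip_width: 0.0
gripper_force: 0.1
```

Emit:
{"op": "servo_tool", "data": {
  "turn": [
    [0,0,0],
    [0,0,0],
    [0,0,0],
    [0,0,0]
  ],
  "slide": [
    [0.06,0.01,0],
    [0.12,0.02,0],
    [0.18,0.03,0],
    [0.18,0.03,0]
  ],
  "hand": [0,0,0,0]
}}

```text
clock: 9.45
tcp_pos: [0.5553, 0.0071, 0.0449]
orientation: [-1.975, -2.44, 0.003]
contact_force: [-6.9, 1.7, 3.3]
grip_width: -0.0002
gripper_force: 3.6
```

The force has risen to 7 N, so the handle is at its stop. Backing off and lifting.

Emit:
{"op": "servo_tool", "data": {
  "turn": [
    [0,0,0],
    [0,0,0],
    [0,0,0],
    [0,0,0],
    [0,0,0],
    [0,0,0],
    [0,0,0],
    [0,0,0]
  ],
  "slide": [
    [-0.4,-0.1,0],
    [-0.4,-0.1,0.8],
    [-0.4,-0.1,2],
    [-0.2,-0.6,3.5],
    [0,-1.4,4.8],
    [0.1,-2.1,5.3],
    [0.1,-2.5,5.3],
    [0.1,-2.5,5.3]
  ],
  "hand": [0,0,0,0,0,0,0,0]
}}

```text
clock: 10.45
tcp_pos: [0.5593, -0.0694, 0.2034]
orientation: [-1.979, -2.439, 0.001]
contact_force: [-0.1, 0.5, 0.1]
grip_width: 0.0005
gripper_force: 0.0
```

```bash
python3 - <<'E'
from h import *
r.grab_frame('side');a,_=r.grab_frame('side');b,_=r.grab_frame('wrist');save('a4',np.hstack([cv2.resize(a[110:303,130:386],(400,300)),cv2.resize(b,(400,300))]))
o=r.get_obs();print(o['tcp_pos'],o['contact_force'],o['clock'])
E
```

```text
[ 0.55945422 -0.06726646  0.20314069] [-0.05300214 -0.33635456 -0.24596411] 10.6
```

View pics/a4.png

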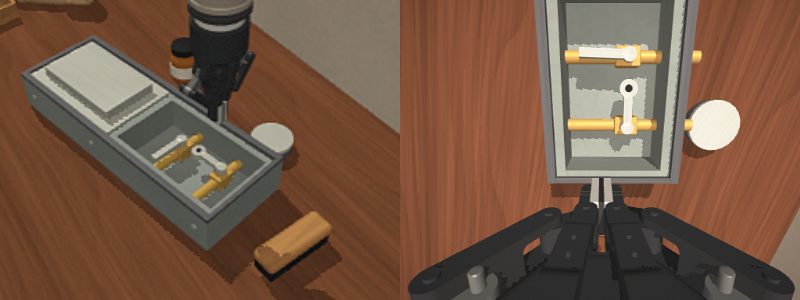

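The round handle now stands straight across its pipe, from the pivot at (628,127) to the disc at (629,88). The square handle is unmoved, the cover is at its stop and the robot is clear of everything.

```bash
python3 -c "
from bench import r
print(r.hand_in())"
```

```text
the job is handed in; nothing more can be done
None
```

I pushed the cover to within a few millimetres of its stop and turned the round-ended handle to its stop, straight across its pipe. In the last pictures the square handle, jar, tin and brush looked unmoved. The job is handed in at about 10.6 s on the clock; no verdict came back.

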